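# Unlock the stock-jar carousel, bring the red-lidded jar to the front and hold it

### The job

The carousel of stock jars beside the capsule filling plate is still locked for carrying: slide its yellow lock grip outwards, fully to the end stop, then turn the carousel until the red-lidded jar stands squarely at the front, at the black arrowhead on the base. Finish with the gripper still closed firmly on the carousel's black centre handle, holding it still there so that it cannot run on while the jar is opened: do not let go. Keep every jar upright in its well, leave the lock open, and do not disturb the other things on the worktop.

Things in the scene. Friction and masses are not known exactly. Their poses are not given: they have to be found in the camera images.
- base: The carousel's white base, fixed to the worktop: a disc 256 mm across, 16 mm thick, with a front tongue along its own -x (black arrowhead on top, pointing at the axis, reaching 183 mm out) and a lock tongue along its own -y (215 mm out). Origin on the turning axis, at worktop level; z up. 'Front' is its own -x, which faces the robot's side, up to 23 degrees off.
- carousel (a joint): Turntable angle, rad, positive counter-clockwise from above, no stops; 0 and blocked by the lock bolt at the start. Unlocked it turns freely either way (0.03 N m, no catches). Aluminium disc 212 mm across, top 36 mm above the worktop, five wells 72 degrees apart, centres 72 mm from the axis, 58 mm inside, 10 mm deep, a jar in each, one well exactly at the front at 0.
- lock (a joint): Travel of the transport lock, m: 0 to 0.002 at the start = locked (bolt in a keeper on the turntable's rim), 0.025 = fully open against the end stop. It slides outwards, along the base's own -y, away from the axis; dry friction about 2.5 N; it stays where it is left.
- lock_grip (a point): Centre of the yellow lock grip, an upright block 16 mm wide (base's x), 20 mm long (along the slide, base's y), 32 mm tall, centre 63 mm and top 79 mm above the worktop, on a thin stem; 152 mm from the turning axis when locked. Below it are two steel guide rails and an end stop plate, up to 35 mm above the worktop (a bridge inboard to 38 mm). Axes as the base's.
- handle_mid (a point): Centre of the black centre handle (its solid is called carousel_c0), a level bar across the turning axis, 86 mm long (its x), 16 mm thick (its y), 28 mm tall, on an 18 mm steel column above the jars; turns with the turntable. The point is on the axis, 138 mm above the worktop (bar from 124 to 152 mm). At the start its x axis is along the base's x.
- jar_red: The marked jar: amber glass stock jar with a RED lid, 54 mm across and 66 mm tall with its lid (lid top 102 mm above the worktop), about 0.15 kg, standing loose in a well of the turntable. Origin: centre of its underside. At the start it is in any well but the front one.
- jar_front: Jar like the marked one but with a white lid, in the front well at the start. Origin: centre of its underside.
- jar_a: Another white-lidded jar of the same size, in one of the other wells. Origin: centre of its underside.
- jar_b: Another white-lidded jar of the same size, in one of the other wells. Origin: centre of its underside.
- jar_c: Another white-lidded jar of the same size, in one of the other wells. Origin: centre of its underside.
- filling_plate: Bystander, fixed: aluminium capsule filling plate with 100 small holes on a grey frame 200 x 200 mm, held by two toggle clamps with blue grips, 112 mm tall at those, 295 mm over the clamp grips (its own y). Origin: centre of its underside.
- tamping_block: Bystander: loose clear acrylic tamping block, 100 x 100 mm, 51 mm tall with its grip. Origin: centre of its underside.
- weighing_boat: Bystander: loose stainless steel weighing boat, about 80 x 60 mm, 18 mm tall. Origin: centre of its underside.
- cylinder: Bystander: loose tall glass graduated cylinder, 29 mm tube, 246 mm tall, foot 72 mm. Origin: centre of its underside.
- loading_tray: Bystander: loose ribbed green plastic capsule loading tray, 200 x 140 mm, 24 mm tall. Origin: centre of its underside.
Things that resemble listed ones, but are neither listed nor needed, are in the scene too. What is shaped like the jar_a but green is not meant.

How it is judged:
By the outcome, as a careful person would: the job done as asked, in the order asked, and still so for the second after the job is handed in, while the arm keeps its last pose, push and grip.
It also fails if it takes over 54 s, if anything falls off the work surface, if the arm or the gripper's body presses on something with over 40 N, if the wrist force passes 120 N, or if a joint passes its speed limit or range.

### The arm

A 6-joint arm with a two-finger parallel gripper is mounted at the origin on the work surface. World frame = base frame: x ahead of the robot, y to its left, z up, the work surface at z = 0. Lengths are in mm, angles in rad, forces in N, time in s.
With the tool pointing down it reaches from about 300 to 1000 mm from the base axis. Payload 5.1 kg.
Tool frame: the origin (TCP) lies at the very end of the fingers, on their centre line; the grasp point (between the pads) lies bot.hold_point_z behind it (bot.hold_point_z is the distance from the TCP to the grasp point, in mm); z points along the fingers, y is the line along which they close (so a half turn about z gives the same grasp; the last joint's range is limited). The gripper opens to 95 mm and grips with 3 to 60 N. Pads are 20 mm wide; open, the fingers measure 119 mm over their backs; the gripper's body (75 mm by 180 mm) begins 59 mm behind the grasp point.
Start: joints at [-1.326, 0.124, 1.65, -0, 1.367, -0.083], TCP at [209.242, -615.388, 214.656] pointing down, gripper open.
Joint ranges: [-2.61, 2.61], [-1.02, 2.33], [0.03, 2.71], [-1.35, 4.49], [0.32, 2.68], [-2.91, 2.91]. Speed limits (rad/s): [2.57, 2.57, 3.14, 3.14, 3.14, 3.14].

### API

Orientations are given as a unit quaternion [x, y, z, w].
In Python, from workcell import bot gives the robot as it stands. The module is installed in compiled form; this text tells all that it offers.
- The arm moves only by the tool carry_out, never from a script. Its argument "plan" is a list of rows, each a list of 6 numbers: the shift along the world's x, y, z normalised to -1 to 1, where 1 is 150 mm, then the turn, a rotation vector about the world's x, y, z normalised to -1 to 1, where 1 is 180 degrees. In form: [[tx, ty, tz, ax, ay, az], ...]. A call has 1 to 12 rows; each row is the pose to reach, as a shift and turn from the pose commanded when the call began, turning the shorter way round; what a row does not reach only later rows make up. A row lasts 1/12 s, in which the tool goes at most 41.7 mm and 7.16 degrees, less where a joint would pass 70% of its speed; a pose out of reach is approached as far as the arm can. A call with a number of a shift or a turn outside -1 to 1 is refused whole. A call with a gripper value outside its range is refused whole. "claw" is the closure, from 0 (fully open) to 1 (shut), set as the call begins (left out, the last holds). The fingers move at their own pace and stop on an object; "newtons" is the grip in N (left out, the last holds). Time passes only in rows, so rows that repeat a pose let the fingers close. It gives the time, the measured TCP pose, the force, the opening and the grip force at its end, in the units of the state.
- bot.read_state(): the state, without advancing time (a new reading comes with each control period).
- bot.read_camera(name): name is "scene" or "top" or "wrist"; returns a dict with "image" (400x640x3 uint8, red, green, blue), "fov_y" (degrees; the focal length in pixels is half the picture's height over the tangent of half this angle, whatever the lens; pixels are square), "cx", "cy" (the principal point, pixels), "T" (4x4, takes a point from camera to world coordinates). Camera axes: x right, y up, looking along -z (the intrinsics and any distortion apply to the point x, -y, -z); pixel columns grow to the right and rows downward; lengths in mm; the calibration is good to about 2 mm. A picture is of the moment at which its call begins. There is no depth.
- bot.hand_in(): hands the job in; it is judged then, once.
The state is a dict: "t": time; "q": joint angles; "qvel": joint speeds; "tau": joint torques, N m; "tool_pos": TCP position; "eef_rot": TCP orientation; "contact_force": force on the tool from outside, world axes, zero at the start; "moment": the same for the moment, N m; "grip_width": opening from 0.0 (shut) to 1.0 (fully open); "finger_force": force on a finger pad.
Only numpy, scipy, OpenCV 4.12 (cv2) and the standard library are available. Lean on these libraries where they do the work, as an engineer would, in place of code of your own. Each camera call takes 0.05 s, during which the arm holds its last target. There are 200 camera calls.

## Working session

There is one attempt and no reset: what is moved stays moved. The work goes in short steps, Python scripts to look and compute and a tool call to move; the robot and the scene stay as the last step left them, time stands still between calls to the robot, and variables do not carry over. Pictures are saved under pics/ and viewed, at most 10 in all, crops included, and the job is handed in when it is done.

Besides the shell and the picture viewer there is one more tool, called after "Call:" as a command line: name --pt "numbers of a row" for each row, then --argument value for the rest. carry_out: Moves the arm, as the interface text tells. Scaled input: -1 to 1 covers 150 mm each way for a shift and 180 degrees each way for a turn. Its arguments: {"type":"object","properties":{"plan":{"type":"array"},"claw":{"type":"number"},"newtons":{"type":"number"}},"required":["plan"]}

```bash
mkdir -p pics
cat > h.py <<'E'
import numpy as np, cv2
from workcell import bot
def snap(n,f=None):
    c=bot.read_camera(n)
    if f: cv2.imwrite('pics/'+f,cv2.cvtColor(c['image'],cv2.COLOR_RGB2BGR))
    return c
def ray(c,u,v):
    f=200/np.tan(np.radians(c['fov_y'])/2)
    d=np.array([(u-c['cx'])/f,-(v-c['cy'])/f,-1.]); T=np.array(c['T'])
    return T[:3,3],T[:3,:3]@d
def onz(c,u,v,z):
    o,d=ray(c,u,v); return o+d*(z-o[2])/d[2]
def proj(c,p):
    T=np.array(c['T']); q=T[:3,:3].T@(np.array(p)-T[:3,3]); f=200/np.tan(np.radians(c['fov_y'])/2)
    return c['cx']+f*q[0]/-q[2], c['cy']-f*q[1]/-q[2]
E
python3 - <<'E'
from h import *
for n in('top','scene'):
    c=snap(n,n+'0.png'); print(n,c.keys(),c['fov_y'],c['cx'],c['cy'],np.round(c['T'],3))
print(bot.read_state(),bot.hold_point_z)
E
```

```text
top dict_keys(['image', 'fov_y', 'cx', 'cy', 'T']) 57.64834772909564 317.77183172917034 191.26487586194847 [[-1.100000e-02  9.860000e-01 -1.670000e-01  3.365670e+02]
 [-1.000000e+00 -8.000000e-03  1.600000e-02  4.100000e+01]
 [ 1.500000e-02  1.670000e-01  9.860000e-01  1.325939e+03]
 [ 0.000000e+00  0.000000e+00  0.000000e+00  1.000000e+00]]
scene dict_keys(['image', 'fov_y', 'cx', 'cy', 'T']) 49.32406381810982 321.58505469095746 199.0287140729108 [[-4.810000e-01 -7.000000e-01  5.280000e-01  1.225772e+03]
 [ 8.770000e-01 -3.910000e-01  2.810000e-01  3.995480e+02]
 [ 1.000000e-02  5.980000e-01  8.020000e-01  1.142240e+03]
 [ 0.000000e+00  0.000000e+00  0.000000e+00  1.000000e+00]]
{'t': 0.1, 'q': array([-1.32563041e+00,  1.24440573e-01,  1.65156079e+00, -3.28944443e-05,
        1.36750787e+00, -8.25825734e-02]), 'qvel': array([-0.00023367, -0.00021715, -0.00267914, -0.00018729, -0.00281748,
       -0.00044906]), 'tau': array([ 3.31686506e-04, -4.18878937e+01, -3.61097324e+01,  7.76984962e-02,
        4.61951829e-02, -7.01097156e-05]), 'tool_pos': array([ 209.07195192, -614.82849795,  213.4957281 ]), 'eef_rot': array([ 9.86601641e-01,  1.63144976e-01, -9.38673479e-05, -9.53817104e-04]), 'contact_force': array([-0.0213572 ,  0.49265045, -0.81747882]), 'moment': array([-0.0008117 , -0.00016727, -0.01608867]), 'finger_force': 0.0, 'grip_width': 0.9965199920940497} 18.8
```

View pics/top0.png

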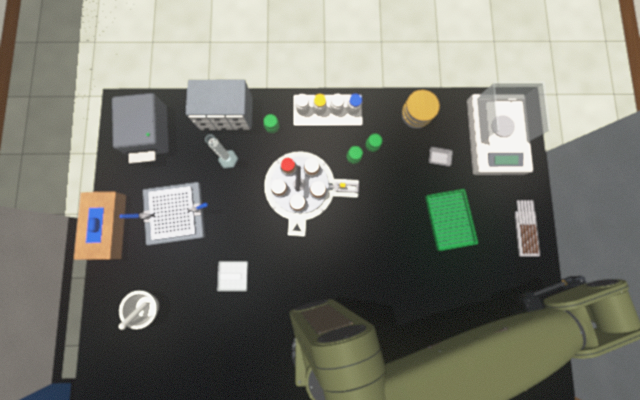

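View pics/scene0.png

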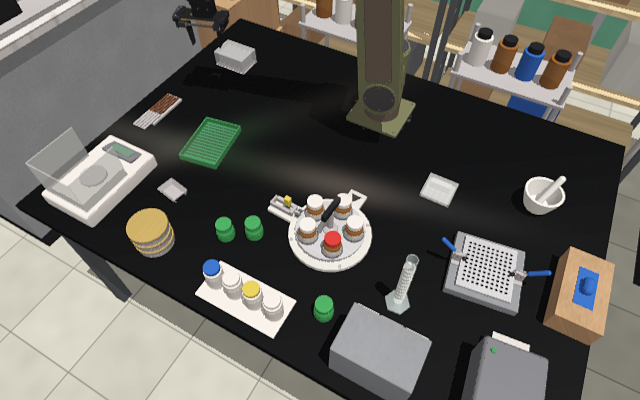

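The top view shows the carousel at about (298,185), the red lid at (288,165), the arrow tongue at (297,228) and the yellow grip at (343,186). The green jars, cylinder and filling plate stay clear of it. Next I measure these points.

Run:
```python
from h import *
for n in('top','scene'):
    c=snap(n); im=c['image']; hsv=cv2.cvtColor(im,cv2.COLOR_RGB2HSV)
    def blobs(m,lab,z,amin=5):
        k,l,s,ce=cv2.connectedComponentsWithStats(m.astype(np.uint8))
        for i in range(1,k):
            if s[i,4]>=amin:
                p=onz(c,*ce[i],z)
                print(n,lab,s[i].tolist(),ce[i].round(1),p.round(1)[:2])
    roi=np.zeros(im.shape[:2],bool)
    if n=='top': roi[140:245,255:365]=1
    else: roi[180:275,260:380]=1
    H,S,V=[hsv[...,i].astype(int) for i in range(3)]
    blobs(roi&((H<6)|(H>174))&(S>150)&(V>120),'red',102)
    blobs(roi&(H>18)&(H<35)&(S>130)&(V>110),'yellow',75)
    blobs(roi&(V>225)&(S<40),'white',102,15)
    blobs(roi&(V<60),'dark',20,15)
    if n=='top':
        # base disc outline at z=16
        m=(roi&(V>90)).astype(np.uint8)
        cv2.imwrite('pics/topcrop.png',cv2.resize(cv2.cvtColor(im[145:240,255:365],cv2.COLOR_RGB2BGR),None,fx=6,fy=6,interpolation=cv2.INTER_CUBIC))
```

```text
top red [282, 159, 13, 12, 123] [287.6 164.6] [638.6 124.4]
top yellow [340, 183, 5, 5, 20] [342.  184.9] [570.8 -64.8]
top white [265, 152, 93, 84, 2737] [300.2 189.7] [550.1  81. ]
top white [301, 169, 3, 10, 20] [302.2 174. ] [605.1  73.9]
top white [348, 186, 8, 5, 31] [351.2 188.2] [554.1 -93.7]
top dark [296, 155, 69, 90, 1513] [348.4 221. ] [448.6 -89.5]
top dark [255, 212, 41, 33, 347] [265.9 235.8] [398.6 206.1]
scene red [325, 231, 16, 17, 218] [332.4 238.7] [647.4 127.9]
scene yellow [284, 195, 7, 12, 65] [287.2 200.3] [578.6 -63.3]
scene white [268, 190, 103, 80, 1454] [334.9 234.5] [631.9 127.5]
scene white [307, 195, 26, 12, 164] [315.5 200.7] [555.2  22.2]
scene white [299, 217, 17, 14, 183] [306.9 223.6] [638.3  40.8]
scene dark [260, 180, 120, 95, 4529] [305.6 232.4] [621.6  24.9]
scene dark [363, 180, 17, 7, 58] [373.7 181.7] [340.2 122.8]
```

View pics/topcrop.png

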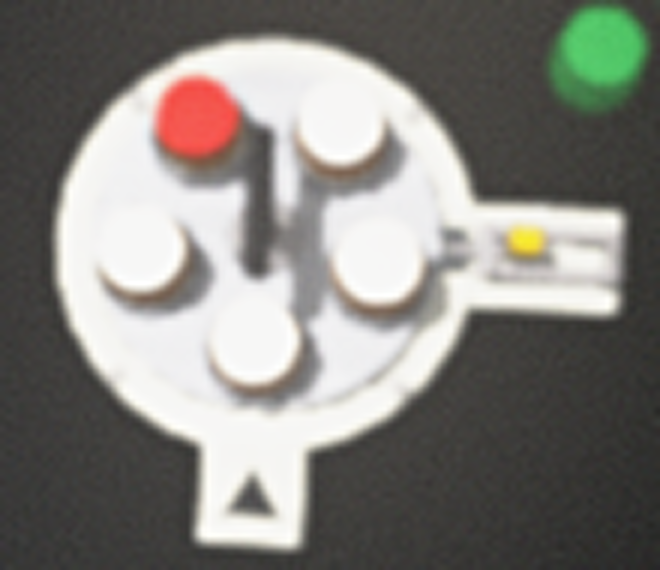

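The crop shows the red lid at about 36° (base frame) with the front well at 180°, so the carousel needs about +144°. The arrow is at crop (252,495) and the grip at (525,240). I read the wrist camera mounting and get first estimates of the axis and cylinder.

Run:
```python
from h import *
from scipy.spatial.transform import Rotation as R
c=snap('wrist'); s=bot.read_state(); Rt=R.from_quat(s['eef_rot']).as_matrix(); T=np.array(c['T'])
print(c['fov_y'],c['cx'],c['cy']); print((Rt.T@(T[:3,3]-s['tool_pos'])).round(1)); print((Rt.T@T[:3,:3]).round(3))
c=snap('top')
f=lambda x,y,z:onz(c,255+x/6,145+y/6,z)[:2].round(1)
L=[f(*p,102) for p in((197,117),(341,130),(378,262),(255,343),(142,251))]
print(L,np.mean(L,0)); print('tip',f(252,475,16),'grip',f(525,240,79),'handle',f(262,130,152),f(257,275,152))
print('cyl foot',onz(c,229,160,10)[:2],'top',onz(c,211,140,246)[:2],'green',onz(c,355,152,66)[:2])
```

```text
68.40838133152684 316.17878597124883 197.3303877580816
[  66.    -0.5 -170.3]
[[-0.     0.971  0.24 ]
 [ 1.     0.     0.   ]
 [ 0.     0.24  -0.971]]
[array([638.9, 123.4]), array([630.6,  40.6]), array([553.2,  20.1]), array([507.3,  90.2]), array([560.7, 154.5])] [578.14  85.76]
tip [439.4  95.6] grip [569.6 -66. ] handle [618.9  84.2] [537.7  87.1]
cyl foot [680.33507164 347.94850676] top [682.37827085 349.95091288] green [ 692.14350796 -114.70830809]
```

Call:
carry_out --pt "0.25 0.4 0.35 0 0 0.04" --pt "0.49 0.8 0.7 0 0 0.075" --pt "0.49 0.8 0.7 0 0 0.075" --pt "0.49 0.8 0.7 0 0 0.075" --pt "0.49 0.8 0.7 0 0 0.075" --claw 0.5

```text
t: 0.72
tool_pos: [285.5, -493.7, 325.7]
eef_rot: [0.96, 0.28, 0.001, 0.004]
contact_force: [0.4, -0.8, 0.8]
grip_width: 0.708
finger_force: 0.0
```

Call:
carry_out --pt "0.49 0.8 0 0 0 0.075" --pt "0.49 0.8 0 0 0 0.075" --pt "0.49 0.8 0 0 0 0.075" --pt "0.49 0.8 0 0 0 0.075"

```text
t: 1.05
tool_pos: [357.8, -372.2, 319.5]
eef_rot: [0.921, 0.39, 0.001, -0.0]
contact_force: [-0.3, -0.5, 0.1]
grip_width: 0.504
finger_force: 0.0
```

Call:
carry_out --pt "0.49 0.8 0 0 0 0.075" --pt "0.49 0.8 0 0 0 0.075" --pt "0.49 0.8 0 0 0 0.075" --pt "0.49 0.8 0 0 0 0.075"

```text
t: 1.38
tool_pos: [431.2, -252.1, 319.3]
eef_rot: [0.868, 0.496, 0.001, -0.0]
contact_force: [-0.6, -0.2, -0.1]
grip_width: 0.497
finger_force: 0.0
```

Call:
carry_out --pt "0.49 0.8 0 0 0 0.075" --pt "0.49 0.8 0 0 0 0.075" --pt "0.49 0.8 0 0 0 0.075" --pt "0.49 0.8 0 0 0 0.075"

```text
t: 1.72
tool_pos: [504.8, -131.9, 319.1]
eef_rot: [0.804, 0.595, 0.001, -0.001]
contact_force: [-0.8, 0.1, -0.2]
grip_width: 0.497
finger_force: 0.0
```

Call:
carry_out --pt "0.49 0.8 0 0 0 0.075" --pt "0.49 0.8 0 0 0 0.075" --pt "0.49 0.8 0 0 0 0.075" --pt "0.49 0.8 0 0 0 0.075" --pt "0.49 0.8 0 0 0 0.075" --pt "0.49 0.8 0 0 0 0.075"

```text
t: 2.22
tool_pos: [576.8, -15.1, 318.8]
eef_rot: [0.729, 0.684, -0.001, -0.0]
contact_force: [0.4, -0.3, -0.3]
grip_width: 0.501
finger_force: 0.0
```

Run:
```python
from h import *
c=snap('wrist','w1.png'); s=bot.read_state(); print(s['t'],s['tool_pos'],s['eef_rot'],s['q'],s['grip_width'])
```

```text
2.2667 [576.50316913 -15.90227859 318.99393652] [ 7.29648285e-01  6.83822292e-01 -6.31590936e-04 -2.33610458e-04] [-1.20310429e-01 -8.13146013e-02  1.68566701e+00 -6.68422107e-04
  1.53840970e+00 -5.54692918e-02] 0.49761658445631013
```

View pics/w1.png

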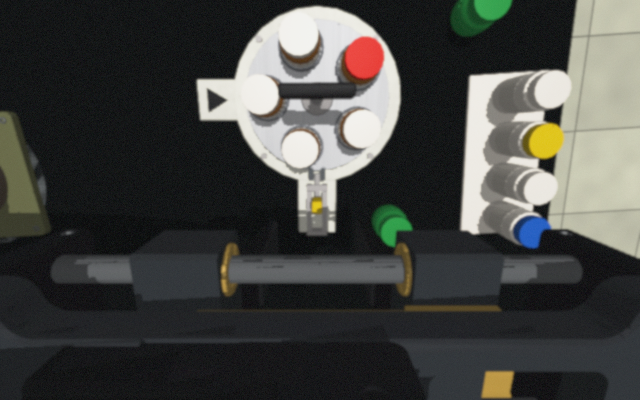

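The wrist view has the grip at (317,208), the handle bar from (285,90) to (355,90), the red lid at (363,60) and the arrow at (216,100). I compute positions from these.

Run:
```python
from h import *
c=snap('wrist'); im=c['image']; hsv=cv2.cvtColor(im,cv2.COLOR_RGB2HSV)
H,S,V=[hsv[...,i].astype(int) for i in range(3)]
def blobs(m,lab,z,amin=15):
    k,l,s,ce=cv2.connectedComponentsWithStats(m.astype(np.uint8))
    for i in range(1,k):
        if s[i,4]>=amin: print(lab,s[i].tolist(),ce[i].round(1),onz(c,*ce[i],z).round(1)[:2])
def roi(x0,y0,x1,y1):
    r=np.zeros(V.shape,bool); r[y0:y1,x0:x1]=1; return r
blobs(roi(290,180,345,235)&(H>18)&(H<35)&(S>130)&(V>110),'yellow z79',79)
blobs(roi(290,180,345,235)&(H>18)&(H<35)&(S>130)&(V>110),'yellow z63',63)
h=roi(275,75,360,105)&(V<70); blobs(h,'handle',148,60)
ys,xs=np.nonzero(h); P=np.array([onz(c,x,y,152)[:2] for x,y in zip(xs,ys)]); 
d=np.linalg.svd(P-P.mean(0),full_matrices=False)[2][0]; print('handle ang',np.degrees(np.arctan(d[1]/d[0])))
blobs(roi(200,80,232,120)&(V<90),'arrow',16,40)
blobs(roi(335,30,390,90)&((H<6)|(H>174))&(S>150)&(V>120),'red',102)
# base disc outline: white/grey disc on black
m=(roi(225,0,410,190)&(V>110)).astype(np.uint8)
cn=max(cv2.findContours(m,cv2.RETR_EXTERNAL,cv2.CHAIN_APPROX_NONE)[0],key=len)[:,0]
P=np.array([onz(c,x,y,16)[:2] for x,y in cn])
x0=np.array([578,86.])
from scipy.optimize import least_squares
r=least_squares(lambda p:np.hypot(*(P-p[:2]).T)-p[2],[578,86,128],loss='soft_l1'); print('disc',r.x)
```

```text
yellow z79 [312, 197, 10, 16, 150] [316.5 204.7] [572.7 -61.4]
yellow z63 [312, 197, 10, 16, 150] [316.5 204.7] [572.4 -65.8]
handle [279, 80, 78, 20, 1148] [317.5  89.6] [583.4  88.1]
handle ang -2.60597052030269
arrow [208, 90, 17, 20, 182] [214.   99.4] [425.6  98.4]
red [344, 37, 39, 42, 1258] [363.6  57.3] [642.1 126.3]
disc [581.84166699  87.93454859 127.91905798]
```

Call:
carry_out --pt "-0.023 -0.32 -0.24 0 0 0.002" --pt "-0.023 -0.32 -0.48 0 0 0.002" --pt "-0.023 -0.32 -0.72 0 0 0.002" --pt "-0.023 -0.32 -0.95 0 0 0.002" --pt "-0.023 -0.32 -0.95 0 0 0.002" --pt "-0.023 -0.32 -0.95 0 0 0.002"

```text
t: 2.82
tool_pos: [571.4, -64.4, 175.4]
eef_rot: [0.728, 0.685, -0.001, -0.002]
contact_force: [0.6, 0.4, 1.0]
grip_width: 0.502
finger_force: 0.0
```

Run:
```python
from h import *
s=bot.read_state(); print(s['tool_pos'],s['eef_rot'])
c=snap('wrist'); im=c['image']; hsv=cv2.cvtColor(im,cv2.COLOR_RGB2HSV)
H,S,V=[hsv[...,i].astype(int) for i in range(3)]
m=((H>18)&(H<35)&(S>130)&(V>110)).astype(np.uint8)
k,l,st,ce=cv2.connectedComponentsWithStats(m)
for i in range(1,k):
    if st[i,4]>30: print(st[i],ce[i],onz(c,*ce[i],79)[:2],onz(c,*ce[i],63)[:2])
cv2.imwrite('pics/w2.png',cv2.cvtColor(im,cv2.COLOR_RGB2BGR))
```

```text
[571.35523606 -64.42996413 175.35196972] [ 0.72822845  0.68533034 -0.00143845 -0.00189429]
[311 184  17  24 371] [319.14016173 195.88409704] [572.71804221 -61.93362309] [572.57890098 -65.79705617]
[221 246   9  49 254] [224.6496063  271.11417323] [ 474.14629229 -133.36775325] [ 468.09780765 -141.51363851]
[406 267   5  25  89] [408.06741573 279.26966292] [ 656.62143828 -153.0291515 ] [ 661.51227755 -162.35373101]
```

View pics/w2.png

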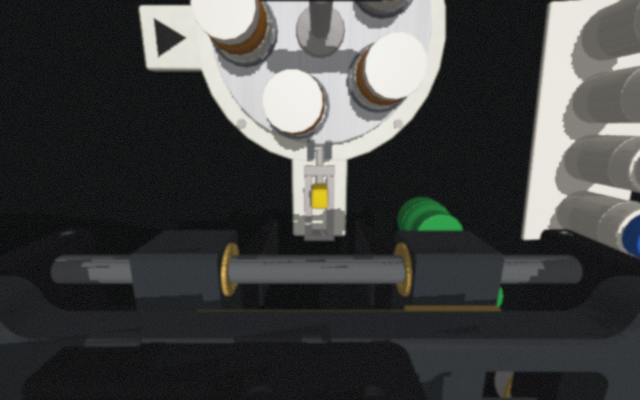

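The grip is at (319,196), nearly centred below the fingers, at about (573,-64). The green jars at (430,220) are clear, so I descend.

Call:
carry_out --pt "0.007 0 -0.22 0 0 0" --pt "0.007 0 -0.44 0 0 0" --pt "0.007 0 -0.64 0 0 0" --pt "0.007 0 -0.78 0 0 0" --pt "0.007 0 -0.85 0 0 0" --pt "0.007 0 -0.85 0 0 0" --pt "0.007 0 -0.85 0 0 0"

```text
t: 3.45
tool_pos: [576.4, -63.9, 52.4]
eef_rot: [0.728, 0.686, 0.001, 0.002]
contact_force: [-0.2, -0.2, 0.7]
grip_width: 0.503
finger_force: 0.0
```

Call:
carry_out --pt "0 0 0 0 0 0" --pt "0 0 0 0 0 0" --pt "0 0 0 0 0 0" --pt "0 0 0 0 0 0" --pt "0 0 0 0 0 0" --pt "0 0 0 0 0 0" --claw 1 --newtons 25

```text
t: 3.95
tool_pos: [574.0, -63.4, 50.1]
eef_rot: [0.728, 0.686, -0.0, -0.0]
contact_force: [-1.7, -0.2, 3.4]
grip_width: 0.166
finger_force: 25.0
```

Call:
carry_out --pt "-0.002 -0.03 0 0 0 0" --pt "-0.004 -0.06 0 0 0 0" --pt "-0.006 -0.09 0 0 0 0" --pt "-0.008 -0.12 0 0 0 0" --pt "-0.009 -0.15 0 0 0 0" --pt "-0.01 -0.16 0 0 0 0" --pt "-0.01 -0.16 0 0 0 0"

```text
t: 4.53
tool_pos: [572.5, -86.5, 50.1]
eef_rot: [0.728, 0.686, 0.001, -0.001]
contact_force: [-4.1, 5.8, 6.4]
grip_width: 0.165
finger_force: 25.0
```

Call:
carry_out --pt "-0.0005 -0.007 0 0 0 0" --pt "-0.001 -0.013 0 0 0 0" --pt "-0.001 -0.02 0 0 0 0" --pt "-0.001 -0.02 0 0 0 0"

```text
t: 4.87
tool_pos: [572.5, -86.8, 50.1]
eef_rot: [0.728, 0.686, 0.002, -0.003]
contact_force: [-3.1, 13.9, 7.0]
grip_width: 0.166
finger_force: 25.0
```

Call:
carry_out --pt "-0.0005 -0.007 0 0 0 0" --pt "-0.001 -0.013 0 0 0 0" --pt "-0.001 -0.013 0 0 0 0" --pt "-0.001 -0.013 0 0 0 0"

```text
t: 5.2
tool_pos: [572.5, -86.9, 50.1]
eef_rot: [0.728, 0.686, 0.004, -0.004]
contact_force: [-2.0, 19.1, 8.5]
grip_width: 0.168
finger_force: 25.0
```

Call:
carry_out --pt "0 0.013 0 0 0 0" --pt "0 0.013 0 0 0 0"

```text
t: 5.37
tool_pos: [572.5, -86.7, 50.2]
eef_rot: [0.728, 0.686, 0.002, -0.003]
contact_force: [-2.2, 13.1, 7.0]
grip_width: 0.166
finger_force: 25.0
```

Call:
carry_out --pt "0 0 0 0 0 0" --pt "0 0 0 0 0 0" --pt "0 0 0 0 0 0" --pt "0 0 0 0 0 0" --pt "0 0 0 0 0 0" --pt "0 0 0 0 0 0" --claw 0.5

```text
t: 5.87
tool_pos: [572.5, -90.8, 49.5]
eef_rot: [0.728, 0.686, -0.0, -0.0]
contact_force: [0.5, -0.2, -0.3]
grip_width: 0.49
finger_force: 0.0
```

Call:
carry_out --pt "0 0 0.1 0 0 0" --pt "0 0 0.3 0 0 0" --pt "0 0 0.55 0 0 0" --pt "0 0 0.8 0 0 0" --pt "0 0 1 0 0 0" --pt "0 0 1 0 0 0"

```text
t: 6.37
tool_pos: [576.6, -91.6, 208.6]
eef_rot: [0.728, 0.686, 0.004, 0.006]
contact_force: [0.7, 0.3, 2.3]
grip_width: 0.501
finger_force: 0.0
```

Call:
carry_out --pt "0 0.2 0.2 0 0 0" --pt "0 0.4 0.45 0 0 0" --pt "0 0.5 0.7 0 0 0" --pt "0 0.5 0.7 0 0 0" --pt "0 0.5 0.7 0 0 0"

```text
t: 6.78
tool_pos: [574.1, -14.7, 308.7]
eef_rot: [0.727, 0.687, 0.002, 0.003]
contact_force: [0.4, -0.5, 0.1]
grip_width: 0.499
finger_force: 0.0
```

```bash
cat > m.py <<'E'
from h import *
def meas(save=None):
    s=bot.read_state(); print(s['t'],s['tool_pos'].round(1),s['eef_rot'].round(4),s['q'].round(3))
    c=snap('wrist',save); im=c['image']; hsv=cv2.cvtColor(im,cv2.COLOR_RGB2HSV)
    H,S,V=[hsv[...,i].astype(int) for i in range(3)]
    def blobs(m,lab,z,amin):
        k,l,st,ce=cv2.connectedComponentsWithStats(m.astype(np.uint8))
        for i in range(1,k):
            if st[i,4]>amin: print(lab,st[i].tolist(),ce[i].round(1),onz(c,*ce[i],z)[:2].round(1))
    blobs((H>18)&(H<35)&(S>130)&(V>110),'yellow',75,30)
    blobs(((H<6)|(H>174))&(S>150)&(V>110),'red',102,100)
    return c
E
python3 -c "
from m import *
meas('w3.png')"
```

```text
6.7833 [574.1 -14.7 308.7] [0.7269 0.6867 0.0023 0.0028] [-0.119 -0.09   1.71  -0.     1.514 -0.062]
yellow [532, 124, 37, 37, 1049] [549.6 142.3] [894.4  10.7]
yellow [312, 217, 10, 15, 126] [316.4 224.5] [571.  -88.2]
yellow [221, 246, 9, 49, 255] [224.6 271.4] [ 428.8 -154.2]
yellow [404, 246, 9, 47, 204] [407.9 271.3] [ 705. -171.]
yellow [482, 371, 32, 27, 743] [497.2 384.4] [ 859.8 -390.8]
red [347, 36, 39, 43, 1333] [366.2  56.9] [641.9 126.4]
```

View pics/w3.png

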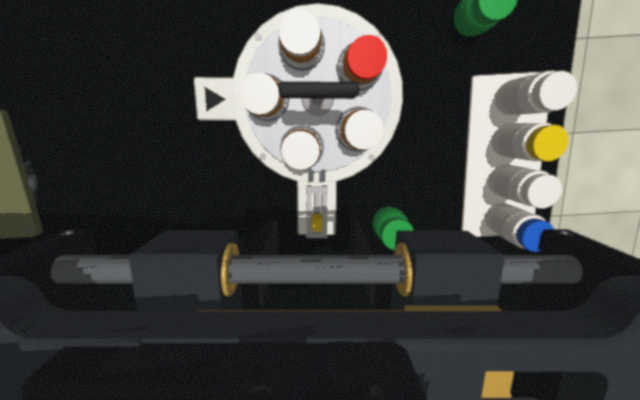

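The lock grip is now at (316,224), about 25 mm further out, and the jars stand as before. Next I move over the handle, turning the tool −90°.

Call:
carry_out --pt "0.01 0.12 0 0 0 -0.039" --pt "0.02 0.24 0 0 0 -0.078" --pt "0.03 0.36 0 0 0 -0.117" --pt "0.04 0.48 0 0 0 -0.156" --pt "0.053 0.6 0 0 0 -0.195" --pt "0.053 0.68 0 0 0 -0.234" --pt "0.053 0.68 0 0 0 -0.273" --pt "0.053 0.68 -0.1 0 0 -0.312" --pt "0.053 0.68 -0.2 0 0 -0.351" --pt "0.053 0.68 -0.3 0 0 -0.39" --pt "0.053 0.68 -0.4 0 0 -0.429" --pt "0.053 0.68 -0.4 0 0 -0.468"

```text
t: 7.83
tool_pos: [577.4, 85.4, 237.0]
eef_rot: [1.0, 0.017, -0.006, 0.0]
contact_force: [-0.7, -0.6, -0.3]
grip_width: 0.503
finger_force: 0.0
```

Call:
carry_out --pt "0 0 0 0 0 -0.033" --pt "0 0 0 0 0 -0.033" --pt "0 0 0 0 0 -0.033" --pt "0 0 0 0 0 -0.033"

```text
t: 8.17
tool_pos: [580.1, 86.1, 243.3]
eef_rot: [1.0, -0.03, -0.001, 0.0]
contact_force: [0.9, -1.0, 0.4]
grip_width: 0.503
finger_force: 0.0
```

```bash
python3 -c "
from m import *
meas('w4.png')"
```

```text
8.1667 [580.1  86.1 243.3] [ 9.995e-01 -3.010e-02 -1.000e-03  1.000e-04] [ 0.056 -0.031  1.762 -0.     1.412  1.687]
yellow [451, 172, 24, 17, 250] [464.4 179.5] [572.9 -87. ]
yellow [396, 244, 15, 26, 168] [404.2 254.1] [482.6 -17.9]
yellow [222, 256, 5, 35, 71] [224.  272.5] [471.1 209.5]
yellow [408, 271, 3, 17, 35] [408.8 278.5] [448.5 -24.2]
red [252, 106, 45, 47, 1652] [274.  129.2] [643.6 125.8]
```

View pics/w4.png

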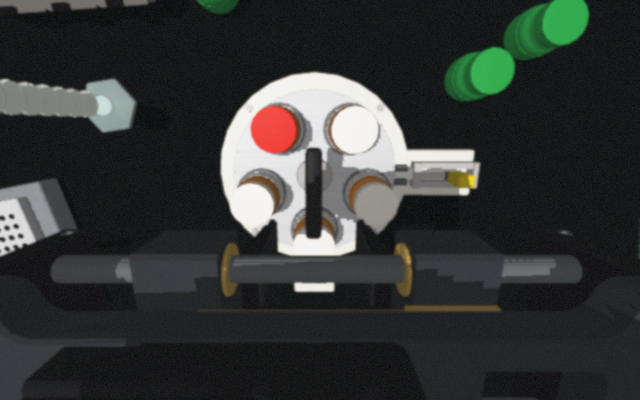

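The handle bar runs from about (314,148) to (314,238), upright in the image between the fingers, and the yellow grip is at (464,180). I compute its centre and angle.

Run:
```python
from h import *
c=snap('wrist'); V=c['image'].max(2).astype(int)
# dark bar columns per row
L=[]
for y in range(150,216,4):
    xs=np.nonzero(V[y,295:335]<65)[0]+295
    if len(xs): L.append((y,xs.min(),xs.max())); 
print(L)
a=np.array(L); mid=(a[:,1]+a[:,2])/2
P=np.array([onz(c,x,y,152)[:2] for x,y in zip(mid,a[:,0])]); k=np.polyfit(P[:,0],P[:,1],1); print('ang',np.degrees(np.arctan(k[0])),'y at 582',np.polyval(k,582))
print('ends',onz(c,314,148,152)[:2],onz(c,314,238,152)[:2])
```

```text
[(150, np.int64(308), np.int64(319)), (154, np.int64(307), np.int64(320)), (158, np.int64(307), np.int64(320)), (162, np.int64(306), np.int64(320)), (166, np.int64(306), np.int64(320)), (170, np.int64(307), np.int64(321)), (174, np.int64(307), np.int64(321)), (178, np.int64(307), np.int64(321)), (182, np.int64(307), np.int64(321)), (186, np.int64(307), np.int64(321)), (190, np.int64(307), np.int64(321)), (194, np.int64(307), np.int64(321)), (198, np.int64(307), np.int64(321)), (202, np.int64(307), np.int64(321)), (206, np.int64(307), np.int64(321)), (210, np.int64(306), np.int64(322)), (214, np.int64(306), np.int64(321))]
ang -3.0614969188025642 y at 582 88.19998108146603
ends [626.09360098  85.354988  ] [541.60884014  90.63195658]
```

Call:
carry_out --pt "0.013 0.009 -0.2 0 0 0" --pt "0.013 0.009 -0.4 0 0 0" --pt "0.013 0.009 -0.58 0 0 0" --pt "0.013 0.009 -0.72 0 0 0" --pt "0.013 0.009 -0.8 0 0 0" --pt "0.013 0.009 -0.82 0 0 0" --pt "0.013 0.009 -0.82 0 0 0" --pt "0.013 0.009 -0.82 0 0 0"

```text
t: 8.93
tool_pos: [583.5, 88.0, 123.3]
eef_rot: [1.0, -0.031, 0.001, -0.0]
contact_force: [0.5, -0.7, 0.8]
grip_width: 0.501
finger_force: 0.0
```

Call:
carry_out --pt "0 0 0 0 0 0" --pt "0 0 0 0 0 0" --pt "0 0 0 0 0 0" --pt "0 0 0 0 0 0" --pt "0 0 0 0 0 0" --pt "0 0 0 0 0 0" --pt "0 0 0 0 0 0" --claw 1 --newtons 35

```text
t: 9.52
tool_pos: [582.7, 88.6, 122.0]
eef_rot: [1.0, -0.031, 0.0, -0.001]
contact_force: [0.0, 3.1, 1.9]
grip_width: 0.167
finger_force: 35.0
```

Call:
carry_out --pt "0 0 0 0 0 0.007" --pt "0 0 0 0 0 0.02" --pt "0 0 0 0 0 0.038" --pt "0 0 0 0 0 0.058" --pt "0 0 0 0 0 0.08" --pt "0 0 0 0 0 0.1" --pt "0 0 0 0 0 0.12" --pt "0 0 0 0 0 0.142" --pt "0 0 0 0 0 0.162" --pt "0 0 0 0 0 0.18" --pt "0 0 0 0 0 0.193" --pt "0 0 0 0 0 0.2"

```text
t: 10.52
tool_pos: [582.8, 88.2, 122.1]
eef_rot: [0.96, 0.281, 0.0, -0.0]
contact_force: [0.8, 2.5, 1.0]
grip_width: 0.166
finger_force: 35.0
```

Run:
```python
from h import *
s=bot.read_state(); q=s['eef_rot']; print(s['t'],s['tool_pos'],np.degrees(2*np.arctan2(q[1],q[0])),s['contact_force'],s['moment'],s['q'])
c=snap('top','top2.png'); im=c['image']
cv2.imwrite('pics/top2c.png',cv2.resize(cv2.cvtColor(im[130:250,240:380],cv2.COLOR_RGB2BGR),None,fx=4,fy=4))
```

```text
10.5167 [582.81463379  88.1740059  122.07349777] 32.59642290678537 [0.83698295 2.48831836 1.03433401] [ 0.45163605 -0.05348487 -0.03486326] [5.89074629e-02 6.64460389e-02 1.87277831e+00 3.99266648e-04
 1.20144634e+00 1.06064492e+00]
```

View pics/top2c.png

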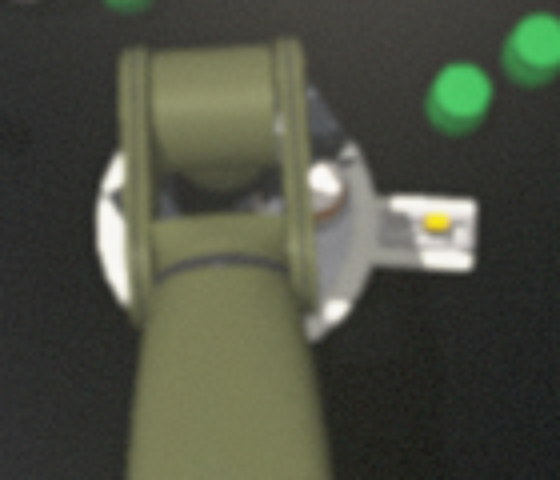

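The arm mostly hides the carousel, but a jar has moved as expected to crop (325,185) and the grip is still out at (438,222). Forces are small, so I carry on turning.

Call:
carry_out --pt "0 0 0 0 0 0.007" --pt "0 0 0 0 0 0.02" --pt "0 0 0 0 0 0.038" --pt "0 0 0 0 0 0.058" --pt "0 0 0 0 0 0.08" --pt "0 0 0 0 0 0.1" --pt "0 0 0 0 0 0.12" --pt "0 0 0 0 0 0.142" --pt "0 0 0 0 0 0.162" --pt "0 0 0 0 0 0.18" --pt "0 0 0 0 0 0.193" --pt "0 0 0 0 0 0.2"

```text
t: 11.57
tool_pos: [583.2, 87.9, 122.1]
eef_rot: [0.826, 0.563, 0.001, 0.001]
contact_force: [3.2, 2.1, 0.2]
grip_width: 0.167
finger_force: 35.0
```

Call:
carry_out --pt "0 0 0 0 0 0.007" --pt "0 0 0 0 0 0.02" --pt "0 0 0 0 0 0.038" --pt "0 0 0 0 0 0.058" --pt "0 0 0 0 0 0.08" --pt "0 0 0 0 0 0.1" --pt "0 0 0 0 0 0.12" --pt "0 0 0 0 0 0.142" --pt "0 0 0 0 0 0.162" --pt "0 0 0 0 0 0.18" --pt "0 0 0 0 0 0.193" --pt "0 0 0 0 0 0.2"

```text
t: 12.57
tool_pos: [583.7, 87.8, 122.0]
eef_rot: [0.612, 0.791, 0.001, 0.001]
contact_force: [6.1, 3.1, -0.3]
grip_width: 0.166
finger_force: 35.0
```

Call:
carry_out --pt "0 0 0 0 0 0.007" --pt "0 0 0 0 0 0.02" --pt "0 0 0 0 0 0.038" --pt "0 0 0 0 0 0.058" --pt "0 0 0 0 0 0.08" --pt "0 0 0 0 0 0.1" --pt "0 0 0 0 0 0.12" --pt "0 0 0 0 0 0.142" --pt "0 0 0 0 0 0.162" --pt "0 0 0 0 0 0.18" --pt "0 0 0 0 0 0.193" --pt "0 0 0 0 0 0.2"

```text
t: 13.57
tool_pos: [584.0, 88.1, 122.0]
eef_rot: [0.337, 0.941, 0.001, 0.002]
contact_force: [7.0, 4.5, -0.8]
grip_width: 0.165
finger_force: 35.0
```

Call:
carry_out --pt "0 0 0 0 0 0" --pt "0 0 0 0 0 0" --pt "0 0 0 0 0 0" --pt "0 0 0 0 0 0"

```text
t: 13.9
tool_pos: [584.0, 88.1, 122.0]
eef_rot: [0.338, 0.941, 0.001, 0.002]
contact_force: [6.1, 3.2, -1.3]
grip_width: 0.167
finger_force: 35.0
```

Run:
```python
from m import *
c=meas('w5.png'); s=bot.read_state(); q=s['eef_rot']; print(np.degrees(2*np.arctan2(q[1],q[0])),s['contact_force'],s['moment'],s['finger_force'])
c=snap('top'); im=c['image']; d=snap('scene')['image']
w=cv2.cvtColor(cv2.imread('pics/w5.png'),cv2.COLOR_BGR2RGB)
A=cv2.resize(w,(640,400))[:300]; B=np.hstack([cv2.resize(im[140:240,245:352],(320,299)),cv2.resize(d[170:280,250:367],(320,299))])
cv2.imwrite('pics/combo.png',cv2.cvtColor(np.vstack([A,B]),cv2.COLOR_RGB2BGR))
```

```text
13.9 [584.   88.1 122. ] [3.380e-01 9.411e-01 8.000e-04 1.900e-03] [ 0.059  0.067  1.872  0.     1.198 -0.822]
yellow [348, 276, 4, 9, 31] [349.5 280.1] [644.3  73.3]
yellow [158, 302, 16, 8, 85] [165.3 306.4] [565.  -60.8]
red [213, 99, 76, 75, 4422] [250.5 136.3] [510.4  94.2]
140.49293302821303 [7.57886631 3.62219579 0.59724013] [ 0.35500136 -1.05564868 -0.0021736 ] 35.001915246248245
```

View pics/combo.png

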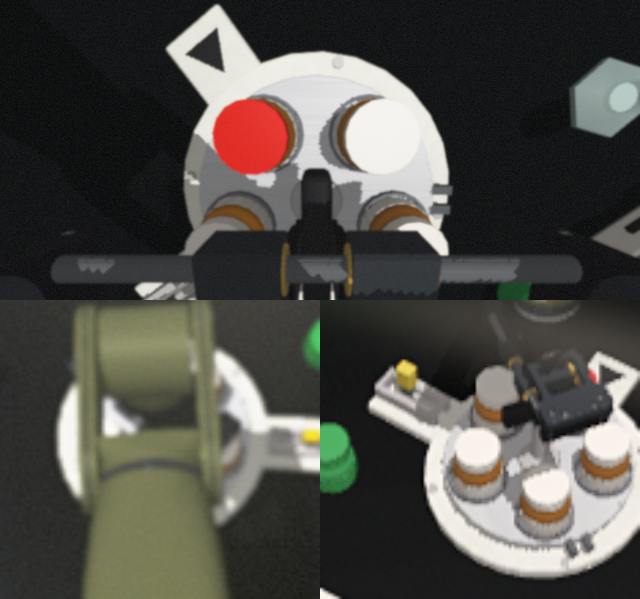

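The wrist view shows the red lid at (251,136) in line with the arrowhead at (210,48). All visible jars are upright in the scene view and the grip is out. I check the alignment numerically.

Run:
```python
from h import *
c=snap('wrist'); V=c['image'].max(2).astype(np.uint8)
m=np.zeros_like(V); m[25:75,185:230]=(V[25:75,185:230]<110)
k,l,st,ce=cv2.connectedComponentsWithStats(m)
for i in range(1,k):
    if st[i,4]>100: print(st[i],ce[i],onz(c,*ce[i],16)[:2])
ct=[q for q in cv2.findContours(m,cv2.RETR_EXTERNAL,cv2.CHAIN_APPROX_NONE)[0] if len(q)>40]
for q in ct:
    a,t=cv2.minEnclosingTriangle(q)
    if t is not None:
        P=np.array([onz(c,*p[0],16)[:2] for p in t]); print(P.round(1))
        tip=P[np.argmax(P[:,0])]; b=[p for p in P if p[0]!=tip[0]]; d=tip-np.mean(b,0); print('dir',np.degrees(np.arctan2(d[1],d[0])),'centroid',P.mean(0))
hsv=cv2.cvtColor(c['image'],cv2.COLOR_RGB2HSV); r=((hsv[...,0]<6)|(hsv[...,0]>174))&(hsv[...,1]>150)&(hsv[...,2]>60)
q=max(cv2.findContours(r.astype(np.uint8),cv2.RETR_EXTERNAL,cv2.CHAIN_APPROX_NONE)[0],key=len); e=cv2.fitEllipse(q); R=onz(c,*e[0],102)[:2]; print('red',R,e)
A=P.mean(0)
for ax in([582.5,88],[584,88.1],[581.8,87.9]):
    f=lambda p:np.degrees(np.arctan2(-(p-ax)[1],-(p-ax)[0])); print(ax,'arrow',f(A),'red',f(R))
# wide line arrow->red
d=R-A; print('arrow->red',np.degrees(np.arctan2(d[1],d[0])))
```

```text
[187  29  37  42 758] [208.51583113  50.89577836] [425.28530487  98.6259171 ]
[[416.8 116.6]
 [414.   81.8]
 [445.4  97.1]]
dir -4.082458102634058 centroid [425.41730452  98.48432015]
red [510.36510411  94.21631867] ((250.5436553955078, 136.33078002929688), (72.98464965820312, 75.37928009033203), 131.9815216064453)
[582.5, 88] arrow -3.818483436274358 red -4.925370013125463
[584, 88.1] arrow -3.7464963974351333 red -4.748246313864688
[581.8, 87.9] arrow -3.871997502105688 red -5.052987964562686
arrow->red -2.87627247736589
```

```bash
python3 -c "
from workcell import bot
print(bot.hand_in())"
```

```text
the job is handed in; nothing more can be done
None
```

The job is handed in at about 14 s of the 54 s: the lock is fully open at its end stop, the carousel is turned about 144° so the red-lidded jar stands at the arrowhead (within about 1° by my measurement), and the gripper still holds the centre handle at 35 N.

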